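Stack the reel collars and hold back the tension arm of the cellar's labelling unit

ROBOT

A 6-joint arm with a two-finger parallel gripper is mounted at the origin on the work surface. World frame = base frame: x ahead of the robot, y to its left, z up, the work surface at z = 0. Lengths are in m, angles in degrees, forces in N, time in s.
With the tool pointing down it reaches from about 0.375 to 0.9 m from the base axis. Payload 3.1 kg.
Tool frame: the origin (TCP) lies at the centre of the arm's flange, where the gripper is bolted on; the fingertips stand 182 mm ahead of it and the grasp point (between the pads) lies bot.grip_point_offset ahead of it (bot.grip_point_offset is the distance from the TCP to the grasp point, in m); x points along the fingers, z is the direction in which the jaws open and shut, and the axes are right-handed (so a half turn about x gives the same grasp; the last joint's range is limited). The gripper opens to 87 mm and grips with 3 to 60 N. Pads are 19 mm wide; open, the fingers measure 117 mm over their backs; the gripper's body (75 mm by 190 mm) begins 51 mm behind the grasp point.
Start: joints at [-83.967, 30.224, 82.088, -0, 67.689, -10.227], TCP at [0.175, -0.6, 0.405] pointing down, gripper open.
Joint ranges: [-176.69, 176.69], [-43.24, 126.21], [12.49, 139.97], [-82, 262], [0, 151.66], [-163.58, 163.58]. Speed limits (degrees/s): [159.86, 159.86, 180, 180, 180, 180].

INTERFACE

Orientations are given as a 3x3 rotation matrix whose columns are the frame's x, y, z axes.
In Python, from rig import bot gives the robot as it stands.
- The arm moves only by the tool step_arm, never from a script. Its argument "motion" is a list that holds one entry, the list of rows, each a list of 7 numbers: the turn, a rotation vector about the world's x, y, z in degrees, then the shift along the world's x, y, z in mm, then the finger opening in mm, from 0 to 87. A call has 1 to 12 rows; each row is the pose to reach, as a shift and turn from the pose commanded when the call began; what a row does not reach only later rows make up. A row lasts 1/12 s, in which the tool goes at most 41.7 mm and 7.16 degrees, less where a joint would pass 70% of its speed; a pose out of reach is approached as far as the arm can. A call with a gripper value outside its range is refused whole. The fingers move at their own pace and stop on an object; the grip force is fixed at half the most. Time passes only in rows, so rows that repeat a pose let the fingers close. It gives the time, the measured TCP pose, the force and the opening at its end, in the units of the state.
- bot.read_state(): the state, without advancing time (a new reading comes with each control period).
- bot.capture(name): name is "scene" or "side" or "wrist"; returns a dict with "frame" (384x512x3 uint8, red, green, blue), "range_z" (384x512 float32, m along the optical axis (not along the pixel's ray), 0 where there is no reading), "fx", "fy", "cx", "cy" (pixels), "cam_to_world" (4x4, takes a point from camera to world coordinates). Camera axes: x right, y down, z forward; pixel columns grow to the right and rows downward; lengths in m; the calibration is good to about 2 mm. A picture is of the moment at which its call begins.
- bot.hand_in(): hands the job in, once; it reports no verdict.
The state is a dict: "time_s": time; "joint_positions": joint angles; "qvel": joint speeds; "tau": joint torques, N m; "position": TCP position; "tcp_rot": TCP orientation; "force": force on the tool from outside, world axes, zero at the start; "moment": the same for the moment, N m; "opening": opening from 0.0 (shut) to 1.0 (fully open).
Only numpy, scipy, OpenCV 4.12 (cv2) and the standard library are available. Lean on these libraries where they do the work, as an engineer would, in place of code of your own. Each camera call takes 0.05 s, during which the arm holds its last target.

TASK

Get the bench labelling unit ready for its label reel: thread the wide steel collar down the upright spindle, then the narrow collar on top of it, each fully home. Then take the sprung tension arm by its upright roller, swing it away from the spindle as far as its stop and keep holding it there with the gripper: the job finishes while you are still holding the arm back against its spring. Leave the vials, bung, bottle, label pack and screwdriver where they are.

Things in the scene. Friction and masses are not known exactly. Their poses are not given: they have to be found in the camera images.
- labeller: the labelling unit, fixed to the table: a grey steel plate 170 x 290 mm (its x, y), 12 mm thick, origin at the centre of its underside, z up. On it, in its own frame (mm): the spindle at (0, -95), the pivot boss of the tension arm at (45, 50), a thin stop pin 10 mm thick and 26 mm tall near (10, 94), which the arm meets at the end of its travel. Plate and spindle do not move.
- spindle_foot (a point): the point on the spindle's axis, on top of the round flange (84 mm across, 4 mm thick) at its foot, 16 mm above the table; a collar that is home rests here. The spindle is an upright steel post, 16 mm in diameter, 55 mm tall above this point, its last 5 mm tapered to 10 mm.
- wide_collar: loose steel ring, outside diameter 52 mm, bore 20 mm, 18 mm tall, about 0.22 kg, lying flat on the table; origin at the centre of its underside, z along the bore
- wide_collar_mid (a point): centre of the wide collar's bore at mid height, 9 mm from either face
- narrow_collar: loose steel ring, outside diameter 36 mm, bore 20 mm, 16 mm tall, about 0.09 kg, lying flat on the table; origin at the centre of its underside, z along the bore
- narrow_collar_mid (a point): centre of the narrow collar's bore at mid height, 8 mm from either face
- pivot_axis (a point): point on the vertical axis on which the tension arm turns, 34 mm above the table
- roller_top (a point): centre of the top end of the tension arm's upright grey roller, 90 mm above the table. The roller is 18 mm in diameter and stands 52 mm tall on the end of the flat arm (top of the arm 38 mm above the table), 100 mm from the pivot axis; it is fixed to the arm. It can be pinched from above or pushed.
- tension_arm (a joint): angle of the tension arm in rad: 0 at rest, where its spring holds it, growing as it swings clockwise seen from above, away from the spindle; the stop is at 1.2. The spring always drives it back to 0: about 2.5 N at the roller at rest, rising to about 8.5 N at the stop.
- vial_a: bystander: small corked amber sample vial, 28 mm across, 62 mm tall; origin at the centre of its underside
- vial_b: bystander: another such vial, 28 x 62 mm
- vial_c: bystander: another such vial, 28 x 62 mm
- bung: bystander: cork bung, 30 mm across, 22 mm tall, standing on the labelling unit's plate; origin at the centre of its underside
- sample_bottle: bystander: corked green bottle, 68 mm across, 210 mm tall, beyond and to the left of the labelling unit; origin at the centre of its underside
- label_pack: bystander: pack of paper labels 90 x 60 x 30 mm; origin at the centre of its underside
- driver: bystander: screwdriver lying on the table beyond the collars; its origin lies on the table side of the tool

How it is judged:
By the outcome, as a careful person would: the job done as asked, in the order asked, and still so for the second after the job is handed in, while the arm keeps its last pose, push and grip.
It also fails if it takes over 66 s, if anything falls off the work surface, if the arm or the gripper's body presses on something with over 40 N, if the wrist force passes 120 N, or if a joint passes its speed limit or range.

## Working session

There is one attempt and no reset: what is moved stays moved. The work goes in short steps, Python scripts to look and compute and a tool call to move; the robot and the scene stay as the last step left them, time stands still between calls to the robot, and variables do not carry over. Pictures are saved under pics/ and viewed, and the job is handed in when it is done.

Besides the shell and the picture viewer there is one more tool, called after "Emit:" as name(argument=value, ...) on one line, values as JSON. step_arm: Moves the arm, as the interface text tells. Its arguments: {"type":"object","properties":{"motion":{"type":"array"}},"required":["motion"]}

```bash
ls; mkdir -p pics; python3 - <<'E'
from rig import bot
import cv2,numpy as np
s=bot.read_state();print(s['time_s'],s['position'],np.round(s['tcp_rot'],3).tolist(),s['opening'],bot.grip_point_offset)
for n in ['scene','side','wrist']:
    c=bot.capture(n);cv2.imwrite(f'pics/{n}0.png',c['frame'][:,:,::-1]);np.savez(f'{n}0.npz',**c)
    print(n,c['fx'],c['cx'],np.round(c['cam_to_world'],3).tolist())
E
```

```text
pics
0.0 [ 0.17497702 -0.59964656  0.40374703] [[-0.0, 0.96, 0.28], [0.002, 0.28, -0.96], [-1.0, 0.0, -0.002]] 1.0065345176297966 0.1635
scene 347.85352841660875 256.2548134050739 [[0.532, 0.601, -0.597, 1.104], [0.847, -0.364, 0.388, -0.335], [0.016, -0.711, -0.703, 0.763], [0.0, 0.0, 0.0, 1.0]]
side 387.67645865154947 255.95992658010636 [[-0.842, -0.318, 0.437, 0.047], [-0.54, 0.481, -0.691, 0.795], [0.009, -0.817, -0.576, 0.733], [0.0, 0.0, 0.0, 1.0]]
wrist 278.8860936691849 257.8283790454354 [[0.281, -0.915, -0.29, 0.254], [-0.96, -0.269, -0.083, -0.577], [-0.002, 0.302, -0.953, 0.384], [0.0, 0.0, 0.0, 1.0]]
```

View pics/scene0.png

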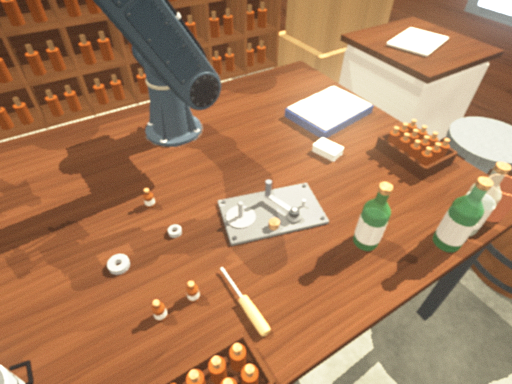

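View pics/side0.png

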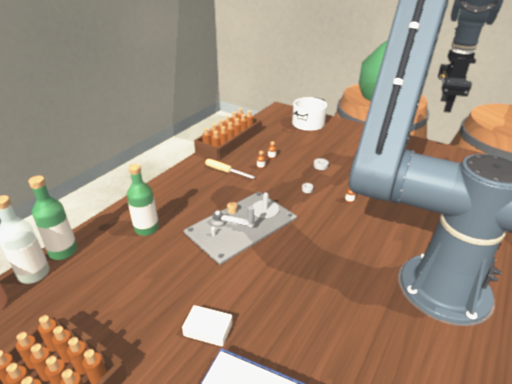

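View pics/wrist0.png

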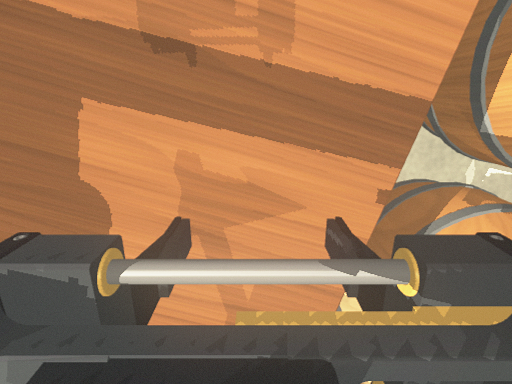

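The scene view shows the wide collar at (119,264), narrow collar at (175,231), spindle about (240,210), and the unit about (272,212). I'll zoom in and cast rays.

```bash
cat > h.py <<'E'
import numpy as np,cv2
def load(f): return dict(np.load(f))
def ray(c,u,v):
    d=np.array([(u-c['cx'])/c['fx'],(v-c['cy'])/c['fy'],1.]);M=c['cam_to_world'];return M[:3,3],M[:3,:3]@d
def plane(c,u,v,z):
    o,d=ray(c,u,v);return o+d*(z-o[2])/d[2]
def proj(c,p):
    M=c['cam_to_world'];q=M[:3,:3].T@(np.asarray(p)-M[:3,3]);return np.array([c['fx']*q[0]/q[2]+c['cx'],c['fy']*q[1]/q[2]+c['cy']])
def tri(cs,uvs):
    A=np.zeros((3,3));b=np.zeros(3);R=[]
    for c,(u,v) in zip(cs,uvs):
        o,d=ray(c,u,v);d=d/np.linalg.norm(d);P=np.eye(3)-np.outer(d,d);A+=P;b+=P@o;R.append((o,P))
    x=np.linalg.solve(A,b);return x,[float(np.linalg.norm(P@(x-o))) for o,P in R]
def world(c):
    z=c['range_z'];v,u=np.mgrid[:z.shape[0],:z.shape[1]]
    q=np.stack([(u-c['cx'])/c['fx']*z,(v-c['cy'])/c['fy']*z,z],-1);return q@c['cam_to_world'][:3,:3].T+c['cam_to_world'][:3,3]
def crop(c,x0,y0,x1,y1,k,fn):
    cv2.imwrite(fn,cv2.resize(c['frame'][y0:y1,x0:x1,::-1],None,fx=k,fy=k,interpolation=cv2.INTER_CUBIC))
E
python3 - <<'E'
from h import *
s=load('scene0.npz');d=load('side0.npz')
crop(s,90,170,340,320,3,'pics/sc_z.png');crop(d,170,130,370,270,4,'pics/si_z.png')
for n,u,v in [('wide',119,262),('nar',175,229),('spin',240,205),('roll',268,182),('boss',296,214)]:
    print(n,[plane(s,u,v,z).round(3).tolist() for z in (0.0,0.07)], world(s)[v,u].round(3))
E
```

```text
wide [[0.486, -0.351, 0.0], [0.543, -0.35, 0.07]] [ 0.487 -0.351  0.001]
nar [[0.458, -0.185, 0.0], [0.518, -0.199, 0.07]] [ 0.462 -0.186  0.004]
spin [[0.473, 0.018, 0.0], [0.531, -0.014, 0.07]] [ 0.53  -0.014  0.069]
roll [[0.431, 0.147, 0.0], [0.493, 0.103, 0.07]] [0.513 0.088 0.093]
boss [[0.59, 0.141, 0.0], [0.637, 0.097, 0.07]] [0.619 0.115 0.042]
```

View pics/sc_z.png

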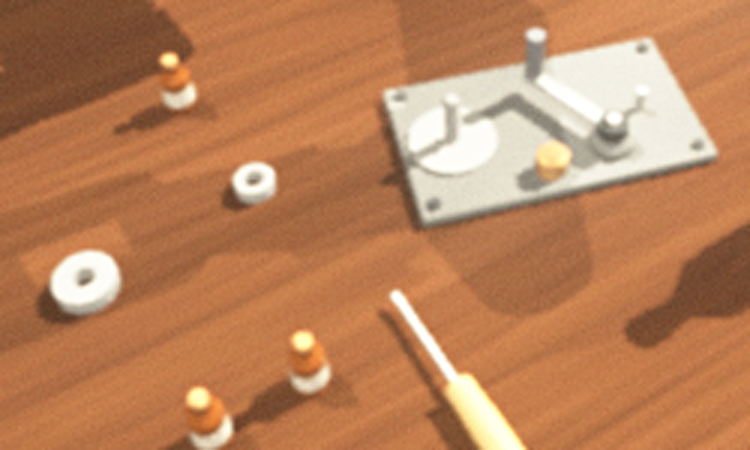

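View pics/si_z.png

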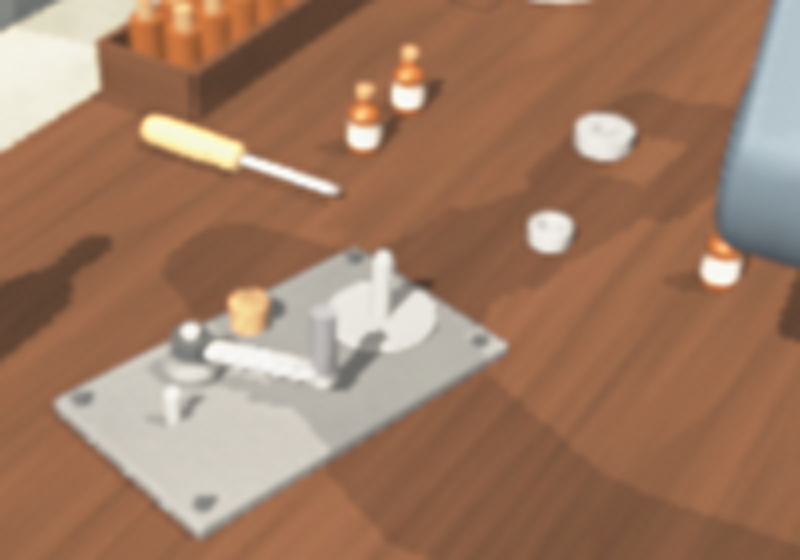

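Emit:
step_arm(motion=[[[0, 0, 0, 25, 30, 0, 87], [0, 0, 0, 50, 60, 0, 87], [0, 0, 0, 75, 90, 0, 87], [0, 0, 0, 100, 120, 0, 87], [0, 0, 0, 125, 150, 0, 87], [0, 0, 0, 150, 180, 0, 87], [0, 0, 0, 175, 210, 0, 87], [0, 0, 0, 200, 240, 0, 87], [0, 0, 0, 225, 270, 0, 87], [0, 0, 0, 250, 300, 0, 87], [0, 0, 0, 275, 330, 0, 87], [0, 0, 0, 275, 330, 0, 87]]])

```text
time_s: 1.15
position: [0.4528, -0.2648, 0.4046]
tcp_rot: [[0.001, 0.958, 0.286], [0.003, 0.286, -0.958], [-1.0, 0.002, -0.003]]
force: [-0.1, -0.4, 1.0]
opening: 0.995
```

```bash
python3 - <<'E'
from rig import bot
from h import *
s=bot.read_state();print(s['time_s'],s['position'],s['force'])
for n in ['wrist','scene']:
  c=bot.capture(n);cv2.imwrite(f'pics/{n}1.png',c['frame'][:,:,::-1]);np.savez(f'{n}1.npz',**c)
E
```

```text
1.15 [ 0.45281445 -0.26476639  0.40461645] [-0.09814178 -0.41519639  1.03433256]
```

View pics/wrist1.png

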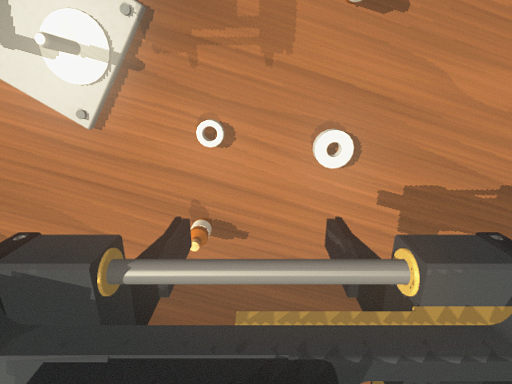

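Wrist view shows wide collar (333,148), narrow (210,133), flange (75,47), and spindle tip (40,39). I'll segment these and triangulate with the scene and side views.

```bash
python3 - <<'E'
from h import *
W=load('wrist1.npz');S=load('scene0.npz');D=load('side0.npz')
def blobs(c,roi,vt=150,st=60):
    hsv=cv2.cvtColor(c['frame'],cv2.COLOR_RGB2HSV);m=((hsv[...,1]<st)&(hsv[...,2]>vt)).astype(np.uint8)
    x0,y0,x1,y1=roi;mm=np.zeros_like(m);mm[y0:y1,x0:x1]=m[y0:y1,x0:x1]
    cs,_=cv2.findContours(mm,cv2.RETR_CCOMP,cv2.CHAIN_APPROX_NONE)
    out=[]
    for k in cs:
        if len(k)>=8:
            e=cv2.fitEllipse(k); out.append((np.round(e[0],1).tolist(),np.round(e[1],1).tolist(),cv2.contourArea(k)))
    return out
for n,r in [('wide',(300,115,370,182)),('nar',(185,110,235,155)),('flange',(20,0,125,100))]:
    print('W',n,blobs(W,r,150 if n!='flange' else 215))
for n,r in [('wide',(100,245,140,285)),('nar',(160,220,190,242))]: print('S',n,blobs(S,r,130,80))
for n,r in [('wide',(308,155,335,175)),('nar',(297,178,320,198))]: print('D',n,blobs(D,r,130,80))
P=world(S)
# depth: points on tops
for nm,(x0,y0,x1,y1),zl,zh in [('wide',(95,240,145,290),.008,.05),('nar',(155,215,195,245),.006,.05)]:
    q=P[y0:y1,x0:x1].reshape(-1,3);q=q[(q[:,2]>zl)&(q[:,2]<zh)];print(nm,len(q),q.min(0).round(4),q.max(0).round(4),np.median(q,0).round(4))
Q=world(W)
for nm,(x0,y0,x1,y1) in [('wide',(300,115,370,182)),('nar',(185,110,235,155))]:
    q=Q[y0:y1,x0:x1].reshape(-1,3);q=q[(q[:,2]>.01)&(q[:,2]<.05)];print('Wd',nm,len(q),q.min(0).round(4),q.max(0).round(4),np.median(q,0).round(4))
crop(W,0,0,200,150,4,'pics/wz.png')
E
```

```text
W wide [([332.8, 147.9], [38.3, 40.0], 1200.5), ([332.3, 148.1], [11.7, 15.6], 139.5)]
W nar [([209.6, 133.0], [26.0, 27.2], 553.0), ([209.6, 133.1], [15.1, 15.8], 184.5)]
W flange [([67.9, 45.3], [101.1, 118.7], 8740.0), ([58.5, 43.6], [16.8, 50.3], 572.5), ([90.7, 15.9], [3.2, 5.7], 12.5)]
S wide [([118.1, 263.7], [19.7, 23.0], 354.5)]
S nar [([174.3, 230.5], [12.8, 14.4], 143.5)]
D wide [([320.4, 163.7], [12.2, 15.4], 146.0)]
D nar [([307.0, 187.6], [10.8, 12.2], 101.0)]
wide 304 [ 0.4738 -0.3794  0.0081] [ 0.5251 -0.3288  0.0219] [ 0.5031 -0.3536  0.0178]
nar 115 [ 0.454  -0.2077  0.0061] [ 0.4903 -0.1728  0.0198] [ 0.475  -0.1915  0.0155]
Wd wide 1047 [ 0.4723 -0.3801  0.0102] [ 0.5235 -0.3294  0.0201] [ 0.4988 -0.354   0.0175]
Wd nar 416 [ 0.4529 -0.2096  0.0101] [ 0.4878 -0.1747  0.018 ] [ 0.4705 -0.1921  0.0155]
```

View pics/wz.png

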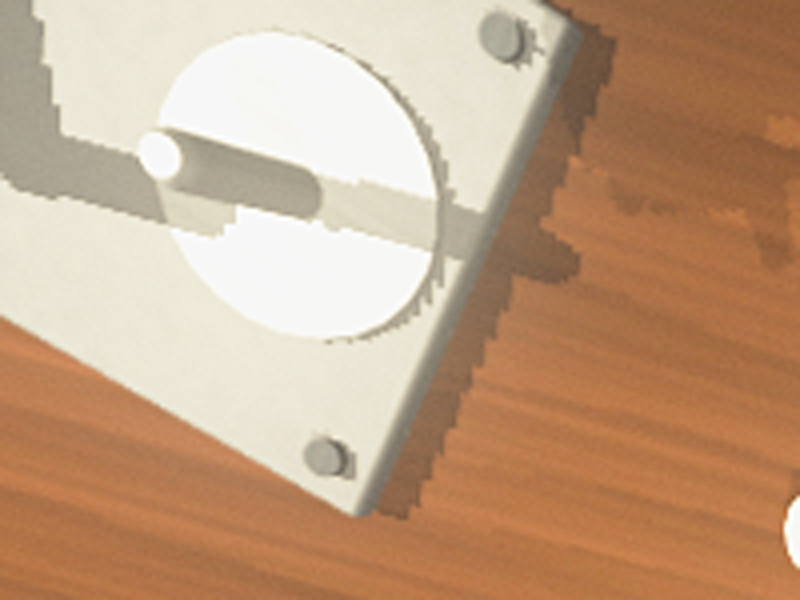

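```bash
python3 - <<'E'
from h import *
W=load('wrist1.npz');S=load('scene0.npz');D=load('side0.npz')
for n,w,z in [('wide',(332.6,148),.018),('nar',(209.6,133.05),.016)]: print(n,plane(W,*w,z).round(4))
# bore/top centre two-view check: scene top-face bore centre px from crop
for n,w,s in [('wide',(332.6,148),(90+86/3-.3,170+276/3-.3)),('nar',(209.6,133.05),(90+254/3-.3,170+179/3-.3))]:
    x,r=tri([W,S],[w,s]);print(n,x.round(4),np.round(r,4))
x,r=tri([W,S],[(40,38.7),(90+452/3-.3,170+99/3-.3)]);print('spindle top',x.round(4),r)
# flange depth cloud
Q=world(W);
q=Q[0:130,0:150].reshape(-1,3)
t=q[(q[:,2]>.045)&(q[:,2]<.09)];print('post',len(t),t.mean(0).round(4),t.max(0).round(4),t.min(0).round(4))
t=q[(q[:,2]>.066)&(q[:,2]<.09)];print('post tip',len(t),t.mean(0).round(4))
P=world(S);q=P[170:250,215:335].reshape(-1,3)
t=q[(q[:,2]>.006)&(q[:,2]<.02)];h=cv2.minAreaRect((t[:,:2]*1000).astype(np.float32));print('plate',h,cv2.boxPoints(h).round(0).tolist())
for lo,hi in [(.045,.06),(.06,.1)]:
  m=((P[...,2]>lo)&(P[...,2]<hi)).astype(np.uint8);m[:170]=0;m[250:]=0;m[:,:215]=0;m[:,335:]=0
  n,l=cv2.connectedComponents(m)
  for i in range(1,n):
    t=P[l==i];print(lo,len(t),t.mean(0).round(4),t.max(0).round(4))
E
```

```text
wide [ 0.4986 -0.3537  0.018 ]
nar [ 0.4705 -0.1929  0.016 ]
wide [ 0.4989 -0.3526  0.0188] [0.0008 0.0008]
nar [ 0.4702 -0.1913  0.0136] [0.0013 0.0013]
spindle top [ 0.522  -0.0088  0.0671] [0.0009671679581651529, 0.0009671679581651767]
post 414 [ 0.523  -0.0157  0.0625] [ 0.5305 -0.0065  0.0726] [ 0.5152 -0.0202  0.0453]
post tip 198 [ 0.5228 -0.0138  0.0694]
plate ((555.3722534179688, 102.07111358642578), (333.0662536621094, 173.3706817626953), 74.76380157470703) [[428.0, -36.0], [595.0, -81.0], [683.0, 240.0], [515.0, 286.0]]
0.045 23 [0.5135 0.0887 0.0522] [0.5194 0.0987 0.0598]
0.045 22 [ 0.529  -0.0114  0.0523] [ 0.5318 -0.003   0.0599]
0.045 32 [0.6075 0.116  0.0475] [0.6187 0.1312 0.0532]
0.045 2 [0.6046 0.1037 0.0455] [0.6062 0.1049 0.0457]
0.045 2 [0.6173 0.1238 0.046 ] [0.6182 0.1263 0.0462]
0.06 65 [0.5129 0.0903 0.0795] [0.5191 0.0994 0.0927]
0.06 26 [ 0.5271 -0.0118  0.0681] [ 0.534  -0.0038  0.0731]
```

```bash
python3 - <<'E'
from rig import bot
s=bot.read_state();print(s['joint_positions'])
E
```

```text
[-4.29875999e+01  2.25382298e+01  9.64187806e+01 -2.57359607e-02
  6.10696028e+01  3.05349524e+01]
```

Emit:
step_arm(motion=[[[0, 0, 7, 5, -8, -10, 87], [0, 0, 14, 10, -16, -25, 87], [0, 0, 21, 15, -24, -40, 87], [0, 0, 28, 20, -32, -55, 87], [0, 0, 35, 25, -40, -70, 87], [0, 0, 42, 30, -48, -85, 87], [0, 0, 49, 35, -56, -100, 87], [0, 0, 56, 40, -64, -115, 87], [0, 0, 63, 45, -72, -125, 87], [0, 0, 70, 49, -80, -130, 87], [0, 0, 77, 49, -84, -130, 87], [0, 0, 79, 49, -84, -130, 87]]])

```text
time_s: 2.25
position: [0.4979, -0.3568, 0.2738]
tcp_rot: [[-0.001, -0.093, 0.996], [-0.0, 0.996, 0.093], [-1.0, -0.0, -0.001]]
force: [0.3, -0.2, 0.8]
opening: 1.006
```

Emit:
step_arm(motion=[[[0, 0, 0, 0, 0, 0, 87], [0, 0, 0, 0, 0, 0, 87]]])

```text
time_s: 2.42
position: [0.498, -0.3553, 0.2745]
tcp_rot: [[-0.001, -0.088, 0.996], [0.0, 0.996, 0.088], [-1.0, 0.0, -0.001]]
force: [0.3, 0.5, 0.1]
opening: 1.002
```

```bash
python3 - <<'E'
from rig import bot
from h import *
s=bot.read_state();print(s['time_s'],s['position'],np.round(s['tcp_rot'],3).tolist(),s['joint_positions'])
for n in ['wrist']:
  c=bot.capture(n);cv2.imwrite(f'pics/{n}2.png',c['frame'][:,:,::-1]);np.savez(f'{n}2.npz',**c)
E
```

```text
2.4167 [ 0.49802342 -0.35530419  0.27448183] [[-0.001, -0.088, 0.996], [0.0, 0.996, 0.088], [-1.0, 0.0, -0.001]] [-4.59559179e+01  3.87980198e+01  9.00894458e+01 -1.77963384e-02
  5.11411472e+01 -5.10124502e+01]
```

View pics/wrist2.png

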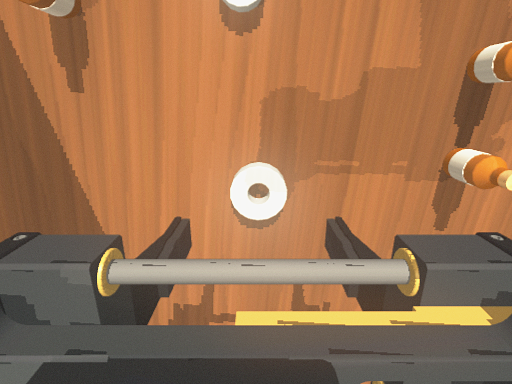

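```bash
cat >> h.py <<'E'
def white(c,roi,vt=150,st=60):
    hsv=cv2.cvtColor(c['frame'],cv2.COLOR_RGB2HSV);m=((hsv[...,1]<st)&(hsv[...,2]>vt)).astype(np.uint8)
    x0,y0,x1,y1=roi;mm=np.zeros_like(m);mm[y0:y1,x0:x1]=m[y0:y1,x0:x1]
    return [cv2.fitEllipse(k) for k in cv2.findContours(mm,cv2.RETR_CCOMP,cv2.CHAIN_APPROX_NONE)[0] if len(k)>=8]
E
python3 - <<'E'
from h import *
W=load('wrist2.npz');W1=load('wrist1.npz')
for e in white(W,(220,150,300,230)): print(e,plane(W,*e[0],.018).round(4)); x=tri([W,W1],[e[0],(332.6,148)]);print(x)
Q=world(W)[150:230,220:300].reshape(-1,3);q=Q[Q[:,2]>.012];print(q.min(0),q.max(0))
E
```

```text
((258.1110534667969, 190.90771484375), (56.04955291748047, 56.80781936645508), 0.9357668161392212) [ 0.4973 -0.3531  0.018 ]
(array([ 0.49757768, -0.35694382,  0.00693544]), [8.817444604099124e-05, 8.81744460409345e-05])
((258.1325378417969, 190.147216796875), (16.144336700439453, 21.04477882385254), 87.85283660888672) [ 0.4972 -0.3524  0.018 ]
(array([ 0.49750842, -0.35711617,  0.0052346 ]), [0.00042953867613647605, 0.0004295386761364799])
[ 0.47187527 -0.38147295  0.01200086] [ 0.52289411 -0.27288343  0.25429208]
```

Emit:
step_arm(motion=[[[0, 0, 0, 0, 1, -30, 87], [0, 0, 0, 0, 2, -60, 75], [0, 0, 0, 0, 2, -80, 70], [0, 0, 0, 0, 2, -90, 70], [0, 0, 0, 0, 2, -90, 70], [0, 0, 0, 0, 2, -90, 70]]])

```text
time_s: 2.97
position: [0.4991, -0.3523, 0.1849]
tcp_rot: [[0.0, -0.091, 0.996], [-0.0, 0.996, 0.091], [-1.0, -0.0, 0.0]]
force: [-0.6, -0.3, 0.5]
opening: 0.816
```

Emit:
step_arm(motion=[[[0, 0, 0, 0, 0, 0, 45], [0, 0, 0, 0, 0, 0, 40], [0, 0, 0, 0, 0, 0, 40], [0, 0, 0, 0, 0, 0, 40], [0, 0, 0, 0, 0, 0, 40], [0, 0, 0, 0, 0, 0, 40]]])

```text
time_s: 3.47
position: [0.499, -0.3521, 0.1852]
tcp_rot: [[-0.0, -0.092, 0.996], [-0.0, 0.996, 0.092], [-1.0, -0.0, -0.0]]
force: [-0.5, -0.2, 3.1]
opening: 0.589
```

Emit:
step_arm(motion=[[[0, 0, 0, 0, 0, 20, 40], [0, 0, 0, 0, 0, 50, 40], [0, 0, 0, 0, 5, 90, 40], [0, 0, 0, 4, 35, 115, 40], [0, 0, 0, 8, 70, 135, 40], [0, 0, 0, 12, 105, 145, 40], [0, 0, 0, 16, 140, 145, 40], [0, 0, 0, 20, 175, 145, 40], [0, 0, 0, 24, 210, 145, 40], [0, 0, 0, 24, 240, 145, 40], [0, 0, 0, 24, 250, 145, 40], [0, 0, 0, 24, 250, 145, 40]]])

```text
time_s: 4.47
position: [0.5223, -0.0992, 0.3293]
tcp_rot: [[-0.002, -0.096, 0.995], [0.001, 0.995, 0.096], [-1.0, 0.002, -0.002]]
force: [0.2, 0.1, -1.2]
opening: 0.592
```

Emit:
step_arm(motion=[[[0, 0, 0, 0, 0, 0, 40], [0, 0, 0, 0, 0, 0, 40], [0, 0, 0, 0, 0, 0, 40]]])

```text
time_s: 4.72
position: [0.5233, -0.1036, 0.3297]
tcp_rot: [[0.001, -0.09, 0.996], [-0.001, 0.996, 0.09], [-1.0, -0.001, 0.001]]
force: [-0.1, 0.6, -1.6]
opening: 0.591
```

```bash
python3 - <<'E'
from rig import bot
from h import *
s=bot.read_state();print(s['time_s'],s['position'],np.round(s['tcp_rot'],3).tolist())
for n in ['wrist','scene','side']:
  c=bot.capture(n);cv2.imwrite(f'pics/{n}3.png',c['frame'][:,:,::-1]);np.savez(f'{n}3.npz',**c)
E
```

```text
4.7167 [ 0.52334005 -0.10357873  0.32969199] [[0.001, -0.09, 0.996], [-0.001, 0.996, 0.09], [-1.0, -0.001, 0.001]]
```

View pics/wrist3.png

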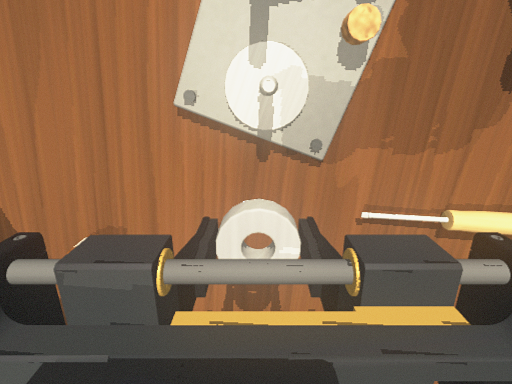

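The wrist view shows the collar held at (258,240), the flange at (267,85), and the spindle tip at (269,84).

```bash
python3 - <<'E'
from h import *
W=load('wrist3.npz');S=load('scene3.npz');D=load('side3.npz')
for e in white(W,(215,35,325,135),190,45): print(np.round(e[0],1),np.round(e[1],1),plane(W,*e[0],.016).round(4),plane(W,*e[0],.071).round(4))
Q=world(W)
q=Q[30:140,215:325].reshape(-1,3)
for lo,hi in [(.03,.06),(.06,.069),(.069,.08)]:
    t=q[(q[:,2]>lo)&(q[:,2]<hi)];print(lo,len(t),t.mean(0).round(4),t.min(0).round(4),t.max(0).round(4))
t=q[(q[:,2]>.0145)&(q[:,2]<.02)];print('flange',len(t),t.min(0).round(4),t.max(0).round(4),((t.min(0)+t.max(0))/2).round(4))
q=Q[195:258,214:304].reshape(-1,3);t=q[(q[:,2]>.14)&(q[:,2]<.2)];print('collar',len(t),t.min(0).round(4),t.max(0).round(4),np.median(t,0))
crop(W,205,25,335,145,5,'pics/w3z.png');crop(S,210,150,340,250,5,'pics/s3z.png');crop(D,190,170,300,260,6,'pics/d3z.png')
E
```

```text
[271.7  81.9] [104.9 132.5] [ 0.5277 -0.0065  0.016 ] [ 0.5254 -0.0093  0.071 ]
[310. 130.] [2.2 4.1] [ 0.5723 -0.0496  0.016 ] [ 0.5616 -0.0443  0.071 ]
[315.7 128.7] [3.1 6.1] [ 0.578  -0.0477  0.016 ] [ 0.5662 -0.0428  0.071 ]
[237.6 119.8] [ 4.6 14.2] [ 0.4967 -0.046   0.016 ] [ 0.5002 -0.0414  0.071 ]
[232.4 113.2] [3.  4.1] [ 0.4909 -0.04    0.016 ] [ 0.4955 -0.0365  0.071 ]
[230.4 110.2] [3.  4.1] [ 0.4887 -0.0372  0.016 ] [ 0.4937 -0.0342  0.071 ]
[228.3 106.8] [3.  5.2] [ 0.4865 -0.0341  0.016 ] [ 0.4918 -0.0317  0.071 ]
[304.5 105. ] [2.4 4.5] [ 0.5631 -0.0253  0.016 ] [ 0.5541 -0.0246  0.071 ]
[307.7  95.2] [2.7 4.3] [ 0.565  -0.0157  0.016 ] [ 0.5557 -0.0167  0.071 ]
[268.4  87.9] [14.9 19.2] [ 0.5251 -0.0124  0.016 ] [ 0.5232 -0.0141  0.071 ]
0.03 7 [ 0.5191 -0.0179  0.0499] [ 0.5157 -0.0195  0.0341] [ 0.5231 -0.0151  0.0592]
0.06 123 [ 0.5226 -0.012   0.0673] [ 0.5152 -0.0195  0.0652] [ 0.5304 -0.0041  0.069 ]
0.069 173 [ 0.5227 -0.0118  0.0706] [ 0.5169 -0.018   0.069 ] [ 0.5286 -0.0058  0.0722]
flange 5310 [ 0.4816 -0.0583  0.0145] [0.5821 0.0299 0.0187] [ 0.5318 -0.0142  0.0166]
collar 4131 [ 0.4944 -0.1181  0.1439] [ 0.5502 -0.081   0.1715] [ 0.52210944 -0.09611364  0.16184342]
```

View pics/w3z.png

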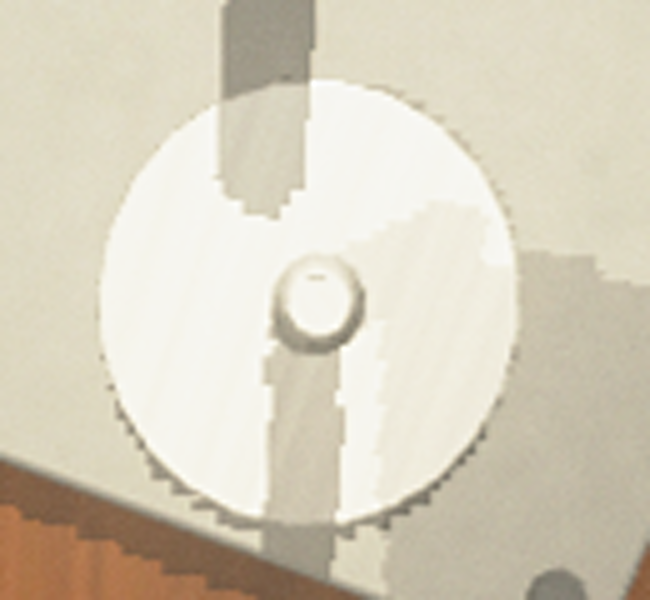

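View pics/s3z.png

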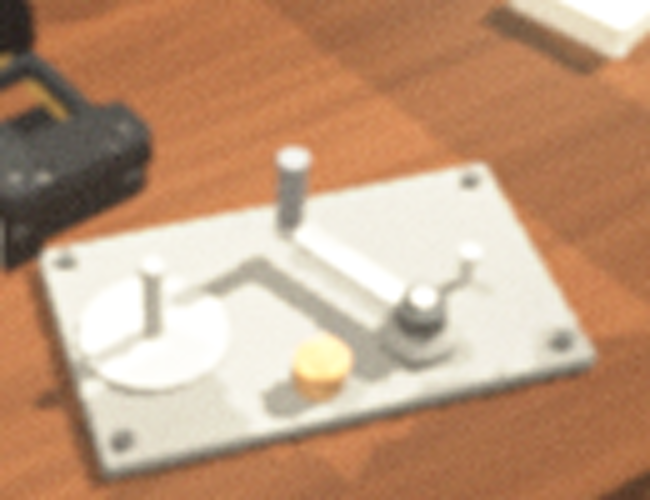

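View pics/d3z.png

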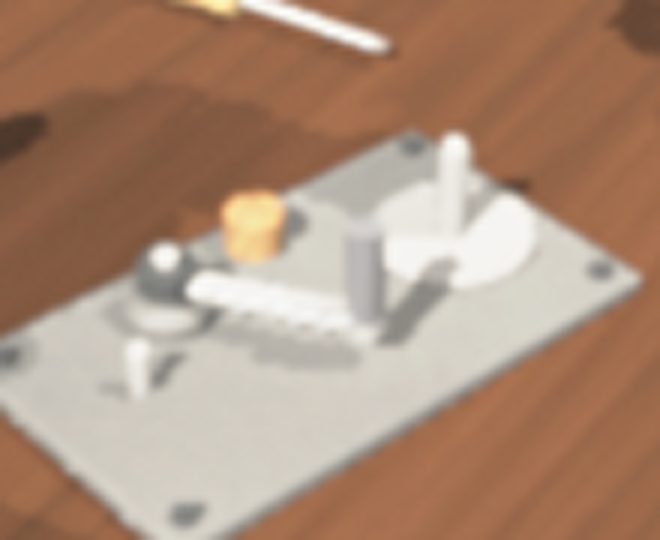

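```bash
python3 - <<'E'
from h import *
W=load('wrist3.npz');S=load('scene3.npz');D=load('side3.npz')
print('tip',plane(W,268.4,84.8,.071).round(4),'flange',plane(W,266.4,85.3,.016).round(4))
for n,sp,dp in [('spindle',(210+152/5-.4,150+264/5-.4),(190+455/6-.4,170+138/6-.4)),('roller',(210+294/5-.4,150+157/5-.4),(190+366/6-.4,170+225/6-.4)),('boss',(210+425/5-.4,150+296/5-.4),(190+163/6-.4,170+252/6-.4)),('pin',(210+471/5-.4,150+250/5-.4),(190+139/6-.4,170+346/6-.4))]:
    x,r=tri([S,D],[sp,dp]);print(n,x.round(4),np.round(r,4), proj(W,x).round(1))
x,r=tri([W,S],[(268.4,84.8),(210+152/5-.4,150+264/5-.4)]);print('W-S',x.round(4),r)
hsv=cv2.cvtColor(W['frame'],cv2.COLOR_RGB2HSV)
Q=world(W);m=(hsv[...,1]<70)&(hsv[...,2]>110)
q=Q[195:258,214:304][m[195:258,214:304]];t=q[(q[:,2]>.157)&(q[:,2]<.17)]
print(len(t),np.median(t[:,2]));
h=cv2.convexHull((t[:,:2]*1000).astype(np.float32))[:,0]
for zc in (.145,.163):pass
from scipy.optimize import least_squares
r=least_squares(lambda p:np.hypot(h[:,0]-p[0],h[:,1]-p[1])-26,[522,-105],loss='soft_l1',bounds=([-2000,-2000],[2000,2000]));print(r.x,np.abs(r.fun).max())
b=white(W,(235,228,285,258),110,70)
for e in b: print(e)
E
python3 -c "
from h import *
W=load('wrist3.npz');crop(W,205,190,315,265,6,'pics/w3c.png')"
```

```text
tip [ 0.5229 -0.0117  0.071 ] flange [ 0.5228 -0.0101  0.016 ]
spindle [ 0.5237 -0.0106  0.0722] [0.0003 0.0003] [269.5  83.4]
roller [0.5082 0.0927 0.0908] [0.0003 0.0003] [263.1 -95.6]
boss [0.6062 0.1183 0.0499] [0.0002 0.0002] [396.3 -87.5]
pin [0.5824 0.1696 0.0389] [0.0006 0.0006] [ 373.9 -169.8]
W-S [ 0.5233 -0.011   0.0717] [0.0008293880410708647, 0.0008293880410709305]
3108 0.16207988976568372
[ 523.05446054 -106.95753058] 16.299387452360804
((259.5, 242.5), (33.34318161010742, 60.28481674194336), 90.0)
((257.7573547363281, 240.35227966308594), (17.078393936157227, 28.40162467956543), 89.65788269042969)
```

View pics/w3c.png

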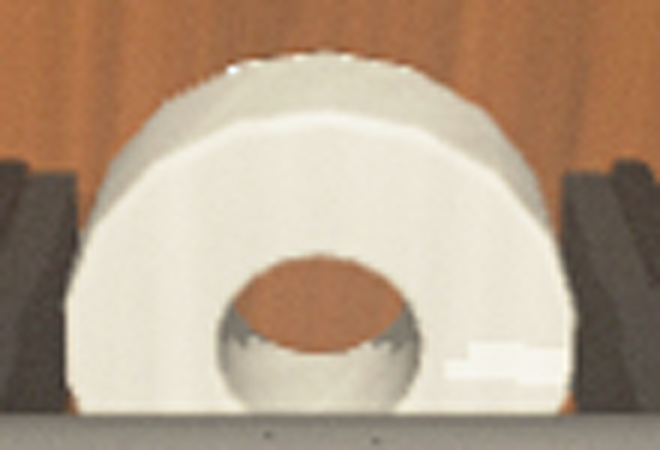

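```bash
python3 - <<'E'
from h import *
W=load('wrist3.npz');tcp=np.array([.5233,-.1036,.3297])
f=plane(W,257.9,190+113/6-.4,.1625);b=plane(W,257.9,190+255/6-.4,.1625);l=plane(W,205+66/6-.4,246.5,.1625);r=plane(W,205+575/6-.4,246.5,.1625)
print(f,b,l,r); print('centre rel tcp from outer front',f[1]-.026-tcp[1],'bore front',b[1]-.010-tcp[1],'lr',(l+r)/2-tcp, r-l)
# same ray test at mid wide 0.162 via depth
Q=world(W);print(Q[215,258],Q[225,258],Q[212,258])
E
```

```text
[ 0.52079118 -0.08170306  0.1625    ] [ 0.52214889 -0.09655136  0.1625    ] [ 0.49796799 -0.10828788  0.1625    ] [ 0.54820124 -0.10371254  0.1625    ]
centre rel tcp from outer front -0.004103062789427486 bore front -0.0029513600298900072 lr [-0.00021539 -0.00240021 -0.1672    ] [0.05023325 0.00457533 0.        ]
[ 0.52124076 -0.08598409  0.16193223] [ 0.5218223  -0.092335    0.16181228] [ 0.52108697 -0.08429943  0.1615233 ]
```

Emit:
step_arm(motion=[[[0, 0, 0, 0, 20, 0, 40], [0, 0, 0, 0, 45, 0, 40], [0, 0, 0, 0, 70, -15, 40], [0, 0, 0, 0, 88, -35, 40], [0, 0, 0, 0, 94, -50, 40], [0, 0, 0, 0, 94, -61, 40], [0, 0, 0, 0, 94, -61, 40], [0, 0, 0, 0, 94, -61, 40], [0, 0, 0, 0, 94, -61, 40], [0, 0, 0, 0, 94, -61, 40]]])

```text
time_s: 5.7
position: [0.5236, -0.0087, 0.2696]
tcp_rot: [[0.002, -0.091, 0.996], [-0.0, 0.996, 0.091], [-1.0, -0.001, 0.002]]
force: [-0.1, 0.1, -1.9]
opening: 0.59
```

```bash
python3 - <<'E'
from rig import bot
from h import *
s=bot.read_state();print(s['time_s'],s['position'],np.round(s['tcp_rot'],3).tolist())
for n in ['wrist','scene','side']:
  c=bot.capture(n);np.savez(f'{n}4.npz',**c)
  if n=='wrist': cv2.imwrite(f'pics/{n}4.png',c['frame'][:,:,::-1])
  if n=='scene': crop(c,200,120,330,240,6,'pics/s4z.png')
  if n=='side': crop(c,210,120,330,240,5,'pics/d4z.png')
E
```

```text
5.7 [ 0.52356066 -0.00867195  0.26959971] [[0.002, -0.091, 0.996], [-0.0, 0.996, 0.091], [-1.0, -0.001, 0.002]]
```

View pics/s4z.png

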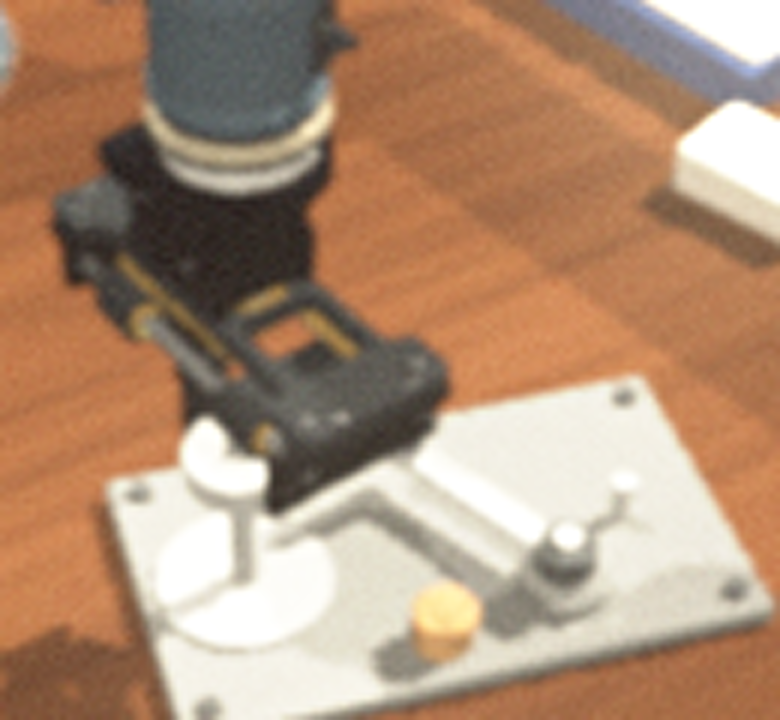

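View pics/d4z.png

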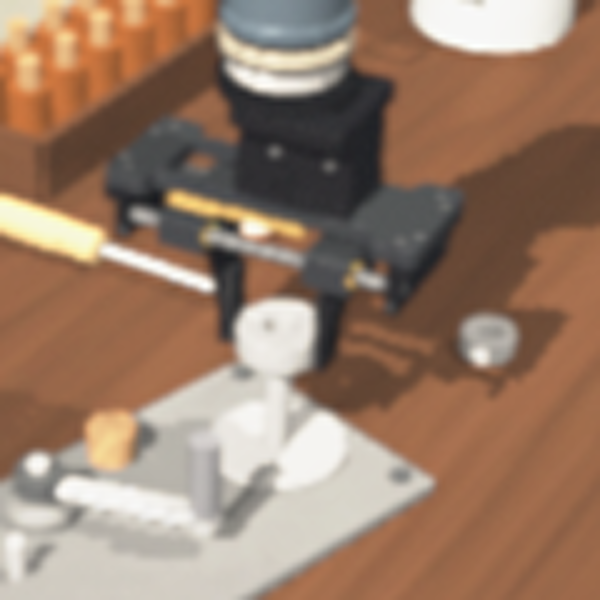

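View pics/wrist4.png

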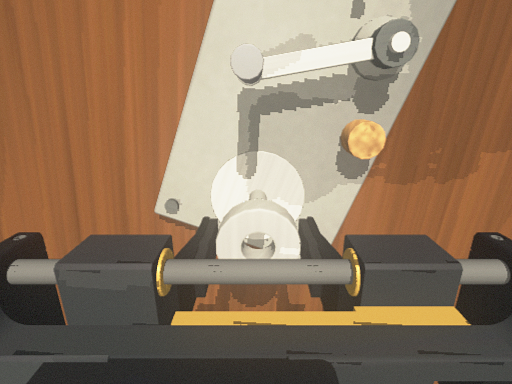

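```bash
python3 - <<'E'
from h import *
D=load('side4.npz');S=load('scene4.npz')
def sil(c,x,y,z0,z1,k,x0,y0):
    a=np.linspace(0,2*np.pi,181);p=np.array([proj(c,(x+.026*np.cos(t),y+.026*np.sin(t),z)) for t in a for z in (z0,z1)])
    return ((p.min(0)-[x0,y0]+.4)*k).round(1),((p.max(0)-[x0,y0]+.4)*k).round(1)
for nm,c,k,x0,y0 in [('side',D,5,210,120),('scene',S,6,200,120)]:
    print(nm,sil(c,.5235,-.0105,.0845,.1025,k,x0,y0),'spindle .05',((proj(c,(.5235,-.011,.05))-[x0,y0]+.4)*k).round(1),'1mm y->',((proj(c,(.5235,-.010,.05))-proj(c,(.5235,-.011,.05)))*k).round(2),'1mm x',((proj(c,(.5245,-.011,.05))-proj(c,(.5235,-.011,.05)))*k).round(2))
E
```

```text
side (array([235. , 298.3]), array([324.8, 374. ])) spindle .05 [278.4 395.3] 1mm y-> [-0.88  0.82] 1mm x [-1.43 -0.54]
scene (array([182.5, 409.2]), array([298.5, 519. ])) spindle .05 [241.6 529.5] 1mm y-> [ 1.85 -0.81] 1mm x [1.08 1.34]
```

Emit:
step_arm(motion=[[[0, 0, 0, 0, 0, -6, 40], [0, 0, 0, 0, 0, -12, 40], [0, 0, 0, 0, 0, -18, 40], [0, 0, 0, 0, 0, -24, 40], [0, 0, 0, 0, 0, -28, 40], [0, 0, 0, 0, 0, -28, 40]]])

```text
time_s: 6.35
position: [0.5226, -0.0079, 0.2394]
tcp_rot: [[-0.003, -0.092, 0.996], [0.001, 0.996, 0.092], [-1.0, 0.001, -0.002]]
force: [-0.3, -0.1, -2.6]
opening: 0.592
```

Emit:
step_arm(motion=[[[0, 0, 0, 0, 0, -8, 40], [0, 0, 0, 0, 0, -16, 40], [0, 0, 0, 0, 0, -24, 40], [0, 0, 0, 0, 0, -32, 40], [0, 0, 0, 0, 0, -36, 40], [0, 0, 0, 0, 0, -36, 40]]])

```text
time_s: 6.85
position: [0.5226, -0.0079, 0.2034]
tcp_rot: [[-0.002, -0.092, 0.996], [0.001, 0.996, 0.092], [-1.0, 0.001, -0.002]]
force: [0.4, 0.3, -2.0]
opening: 0.588
```

Down to about 2 mm off the flange with no contact force. Last step down, then release gently.

Emit:
step_arm(motion=[[[0, 0, 0, 0, 0, -1, 40], [0, 0, 0, 0, 0, -2, 40], [0, 0, 0, 0, 0, -2, 40], [0, 0, 0, 0, 0, -2, 56], [0, 0, 0, 0, 0, -2, 62], [0, 0, 0, 0, 0, -2, 66], [0, 0, 0, 0, 0, -2, 66], [0, 0, 0, 0, 0, 10, 66], [0, 0, 0, 0, 0, 35, 66], [0, 0, 0, 0, 0, 65, 66], [0, 0, 0, 0, 0, 100, 66], [0, 0, 0, 0, 0, 130, 66]]])

```text
time_s: 7.85
position: [0.5229, -0.0079, 0.3366]
tcp_rot: [[0.0, -0.092, 0.996], [-0.0, 0.996, 0.092], [-1.0, -0.0, 0.0]]
force: [0.5, 1.1, -0.0]
opening: 0.758
```

Emit:
step_arm(motion=[[[0, 0, 0, -10, -30, 0, 66], [0, 0, 0, -20, -65, 0, 66], [0, 0, 0, -30, -100, 0, 66], [0, 0, 0, -40, -135, -10, 66], [0, 0, 0, -51, -165, -30, 66], [0, 0, 0, -52, -184, -50, 66], [0, 0, 0, -52, -185, -60, 66], [0, 0, 0, -52, -185, -60, 66], [0, 0, 0, -52, -185, -60, 66]]])

```text
time_s: 8.6
position: [0.4708, -0.1924, 0.2745]
tcp_rot: [[-0.002, -0.091, 0.996], [0.001, 0.996, 0.091], [-1.0, 0.002, -0.001]]
force: [0.4, -0.7, -0.0]
opening: 0.755
```

```bash
python3 - <<'E'
from rig import bot
from h import *
s=bot.read_state();print(s['time_s'],s['position'],np.round(s['tcp_rot'],3).tolist())
for n in ['wrist','side']:
  c=bot.capture(n);np.savez(f'{n}5.npz',**c)
  if n=='wrist':
    cv2.imwrite(f'pics/{n}5.png',c['frame'][:,:,::-1])
    for e in white(c,(220,120,300,235),140): print(np.round(e[0],1),np.round(e[1],1),plane(c,*e[0],.016).round(4))
  if n=='side': crop(c,190,170,330,270,5,'pics/d5z.png')
E
```

```text
8.6 [ 0.47080205 -0.19235992  0.27445399] [[-0.002, -0.091, 0.996], [0.001, 0.996, 0.091], [-1.0, 0.002, -0.001]]
[258.1 190.3] [38.1 39.7] [ 0.4697 -0.19    0.016 ]
[258.1 189.5] [16.7 21.3] [ 0.4697 -0.1892  0.016 ]
```

View pics/d5z.png

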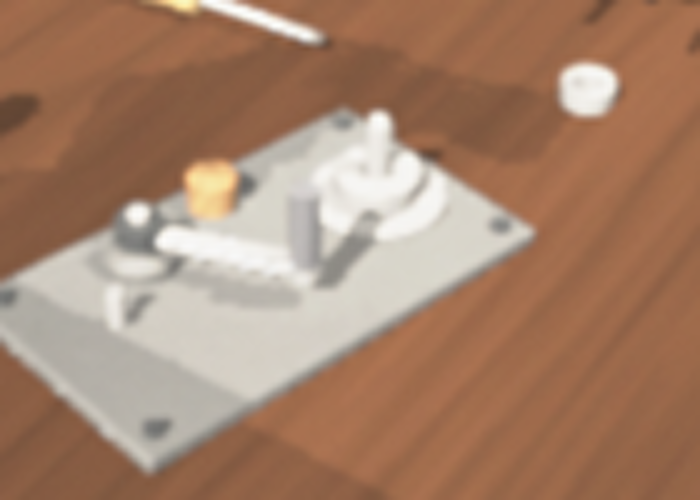

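View pics/wrist5.png

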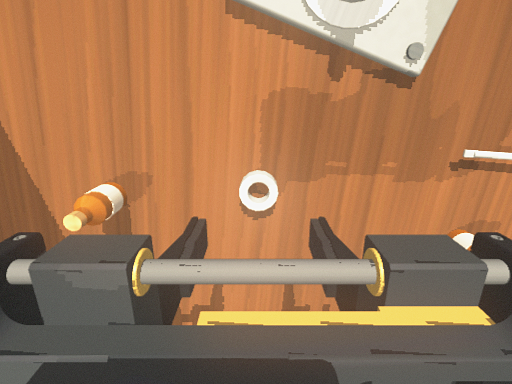

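Wide collar sits flat on the flange around the spindle (side view crop (378,180)). Narrow collar is under the gripper at (258,190). Now I'll grasp it.

Emit:
step_arm(motion=[[[0, 0, 0, 0, 0, -30, 60], [0, 0, 0, 0, 0, -60, 60], [0, 0, 0, 0, 0, -80, 60], [0, 0, 0, 0, 0, -90, 60], [0, 0, 0, 0, 0, -90, 60], [0, 0, 0, 0, 0, -90, 60], [0, 0, 0, 0, 0, -90, 40], [0, 0, 0, 0, 0, -90, 26], [0, 0, 0, 0, 0, -90, 26], [0, 0, 0, 0, 0, -90, 26], [0, 0, 0, 0, 0, -90, 26], [0, 0, 0, 0, 0, -90, 26]]])

```text
time_s: 9.7
position: [0.4711, -0.1931, 0.1854]
tcp_rot: [[0.001, -0.092, 0.996], [-0.001, 0.996, 0.092], [-1.0, -0.001, 0.001]]
force: [-0.1, -0.3, 4.7]
opening: 0.399
```

```bash
python3 - <<'E'
from h import *
D=load('side5.npz');P=world(D)[190:220,240:285].reshape(-1,3)
t=P[(P[:,2]>.027)&(P[:,2]<.04)];print(len(t),t.min(0),t.max(0),np.percentile(t[:,2],[10,50,90]))
# roller points
P=world(D)[200:232,240:262].reshape(-1,3);t=P[(P[:,2]>.08)];print(t.mean(0),t.max(0))
E
```

```text
140 [ 0.49791377 -0.03727596  0.02706083] [0.54935503 0.09590896 0.03959426] [0.02963506 0.0324979  0.03447432]
[0.47440001 0.14570494 0.13288713] [0.51673578 0.79492181 0.73302603]
```

Emit:
step_arm(motion=[[[0, 0, 0, 0, 0, 20, 26], [0, 0, 0, 0, 0, 50, 26], [0, 0, 0, 4, 5, 90, 26], [0, 0, 0, 14, 40, 115, 26], [0, 0, 0, 26, 80, 125, 26], [0, 0, 0, 36, 120, 125, 26], [0, 0, 0, 46, 155, 120, 26], [0, 0, 0, 52, 178, 105, 26], [0, 0, 0, 52, 182, 90, 26], [0, 0, 0, 52, 182, 85, 26], [0, 0, 0, 52, 182, 85, 26], [0, 0, 0, 52, 182, 85, 26]]])

```text
time_s: 10.7
position: [0.5229, -0.0116, 0.2695]
tcp_rot: [[-0.001, -0.091, 0.996], [0.0, 0.996, 0.091], [-1.0, 0.0, -0.001]]
force: [0.0, 0.5, -0.4]
opening: 0.397
```

Emit:
step_arm(motion=[[[0, 0, 0, 0, 0, 0, 26], [0, 0, 0, 0, 0, 0, 26]]])

```text
time_s: 10.87
position: [0.5233, -0.012, 0.2704]
tcp_rot: [[0.001, -0.09, 0.996], [-0.0, 0.996, 0.09], [-1.0, -0.0, 0.001]]
force: [-0.1, 0.1, -0.9]
opening: 0.397
```

```bash
python3 - <<'E'
from rig import bot
from h import *
s=bot.read_state();print(s['time_s'],s['position'],np.round(s['tcp_rot'],3).tolist())
for n in ['wrist','scene','side']:
  c=bot.capture(n);np.savez(f'{n}6.npz',**c)
  if n=='wrist': crop(c,200,160,320,270,6,'pics/w6z.png')
  if n=='scene': crop(c,200,120,330,240,6,'pics/s6z.png')
  if n=='side': crop(c,210,120,330,240,5,'pics/d6z.png')
E
```

```text
10.8667 [ 0.52325544 -0.01203336  0.27036278] [[0.001, -0.09, 0.996], [-0.0, 0.996, 0.09], [-1.0, -0.0, 0.001]]
```

View pics/s6z.png

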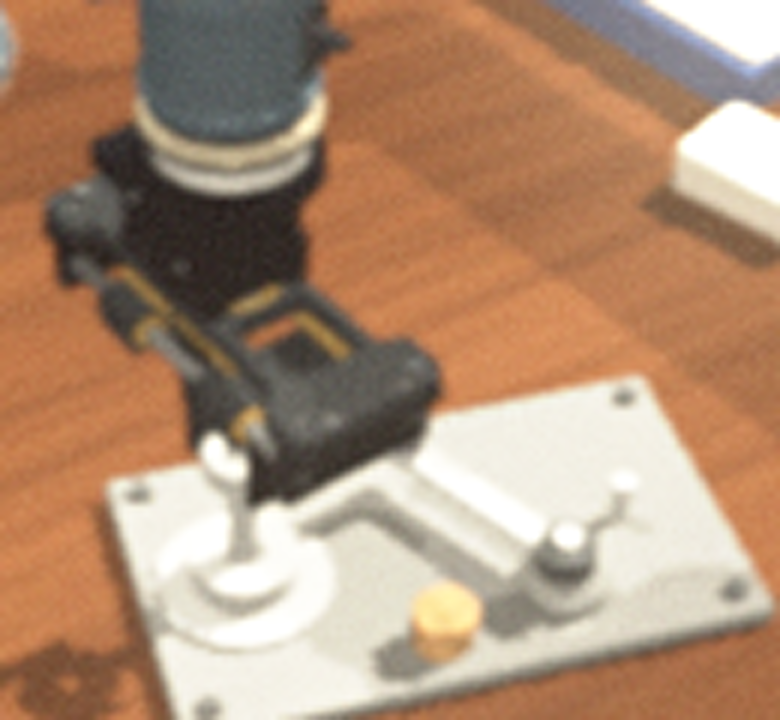

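View pics/d6z.png

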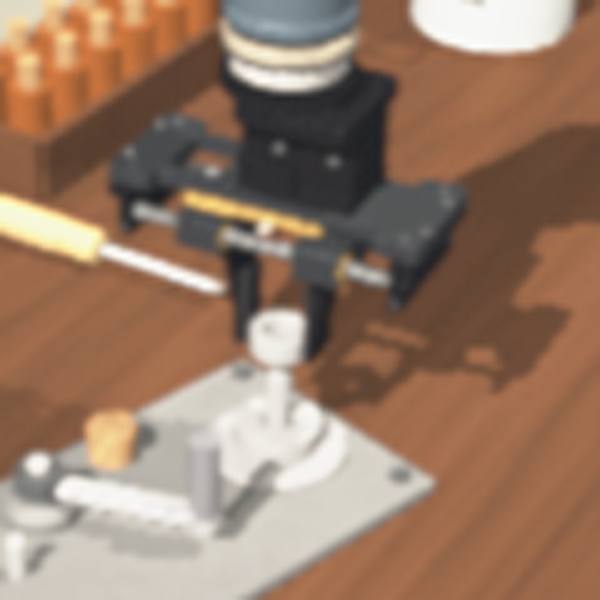

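View pics/w6z.png

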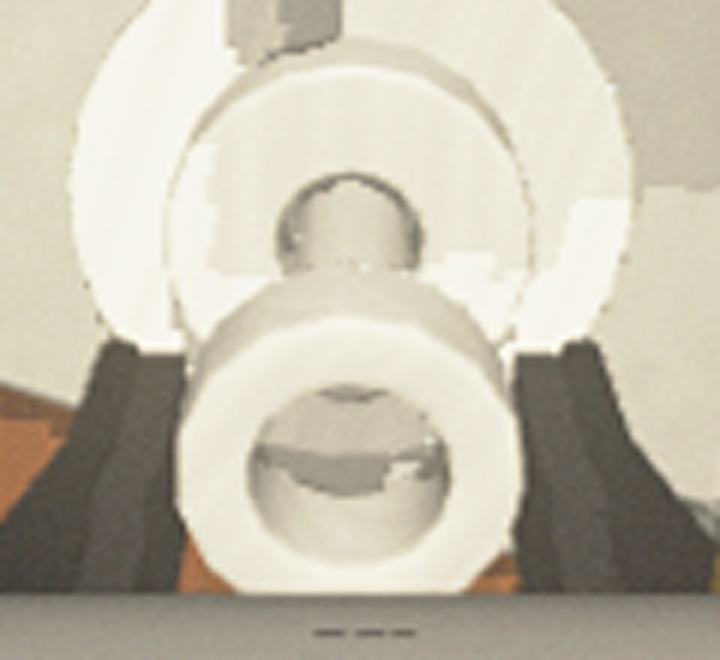

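```bash
python3 - <<'E'
from h import *
W=load('wrist6.npz');D=load('side6.npz');S=load('scene6.npz')
for u,v in [(348,475),(348,318),(348,387),(348,562)]: print(plane(W,200+u/6-.4,160+v/6-.4,.1014).round(4))
c=D
a=np.linspace(0,2*np.pi,181);
for c,k,x0,y0 in [(D,5,210,120),(S,6,200,120)]:
  p=np.array([proj(c,(.5233+.018*np.cos(t),-.012+.018*np.sin(t),z)) for t in a for z in (.0854,.1014)])
  print(((p.min(0)-[x0,y0]+.4)*k).round(1),((p.max(0)-[x0,y0]+.4)*k).round(1))
E
```

```text
[ 0.5225 -0.0103  0.1014]
[0.521  0.0065 0.1014]
[ 0.5216 -0.0007  0.1014]
[ 0.5234 -0.0201  0.1014]
[250.3 306.2] [312.5 363.6]
[197.3 424. ] [277.7 505.6]
```

Emit:
step_arm(motion=[[[0, 0, 0, 0, 0, -6, 26], [0, 0, 0, 0, 0, -12, 26], [0, 0, 0, 0, 0, -18, 26], [0, 0, 0, 0, 0, -24, 26], [0, 0, 0, 0, 0, -28, 26], [0, 0, 0, 0, 0, -28, 26]]])

```text
time_s: 11.52
position: [0.523, -0.011, 0.2406]
tcp_rot: [[-0.001, -0.092, 0.996], [0.0, 0.996, 0.092], [-1.0, 0.0, -0.001]]
force: [0.9, 0.0, -1.0]
opening: 0.398
```

Emit:
step_arm(motion=[[[0, 0, 0, 0, 0, -6, 26], [0, 0, 0, 0, 0, -12, 26], [0, 0, 0, 0, 0, -17, 26], [0, 0, 0, 0, 0, -20, 26], [0, 0, 0, 0, 0, -21, 26], [0, 0, 0, 0, 0, -21, 26], [0, 0, 0, 0, 0, -21, 26]]])

```text
time_s: 12.1
position: [0.523, -0.0109, 0.2207]
tcp_rot: [[-0.0, -0.092, 0.996], [0.0, 0.996, 0.092], [-1.0, 0.0, -0.0]]
force: [-0.6, -0.2, -1.3]
opening: 0.398
```

Emit:
step_arm(motion=[[[0, 0, 0, 0, 0, -1, 26], [0, 0, 0, 0, 0, -1, 40], [0, 0, 0, 0, 0, -1, 50], [0, 0, 0, 0, 0, -1, 55], [0, 0, 0, 0, 0, -1, 55], [0, 0, 0, 0, 0, -1, 55], [0, 0, 0, 0, 0, 8, 55], [0, 0, 0, 0, 0, 30, 55], [0, 0, 0, 0, 0, 60, 55], [0, 0, 0, 0, 0, 90, 55], [0, 0, 0, 0, 0, 100, 55], [0, 0, 0, 0, 0, 100, 55]]])

```text
time_s: 13.1
position: [0.5238, -0.0111, 0.324]
tcp_rot: [[0.007, -0.092, 0.996], [-0.002, 0.996, 0.092], [-1.0, -0.002, 0.007]]
force: [-0.5, 0.1, -0.8]
opening: 0.629
```

```bash
python3 - <<'E'
from rig import bot
from h import *
s=bot.read_state();print(s['time_s'],s['position'],s['joint_positions'])
for n in ['wrist','scene','side']:
  c=bot.capture(n);np.savez(f'{n}7.npz',**c)
  if n=='wrist': cv2.imwrite(f'pics/{n}7.png',c['frame'][:,:,::-1])
  if n=='scene': crop(c,200,120,330,240,6,'pics/s7z.png')
  if n=='side': crop(c,180,140,330,260,5,'pics/d7z.png')
E
```

```text
13.1 [ 0.52384335 -0.01106209  0.32396518] [-1.34409481e+01  2.91524246e+01  1.01179213e+02  2.85434298e-03
  4.92588818e+01 -1.87117882e+01]
```

View pics/wrist7.png

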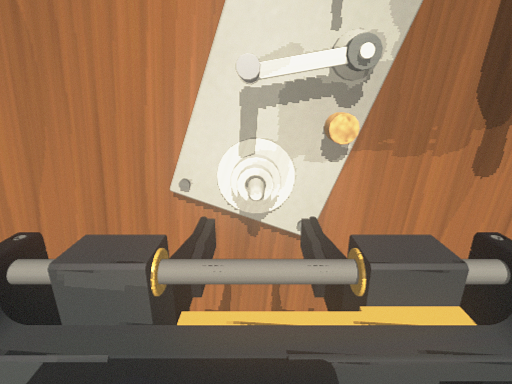

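View pics/d7z.png

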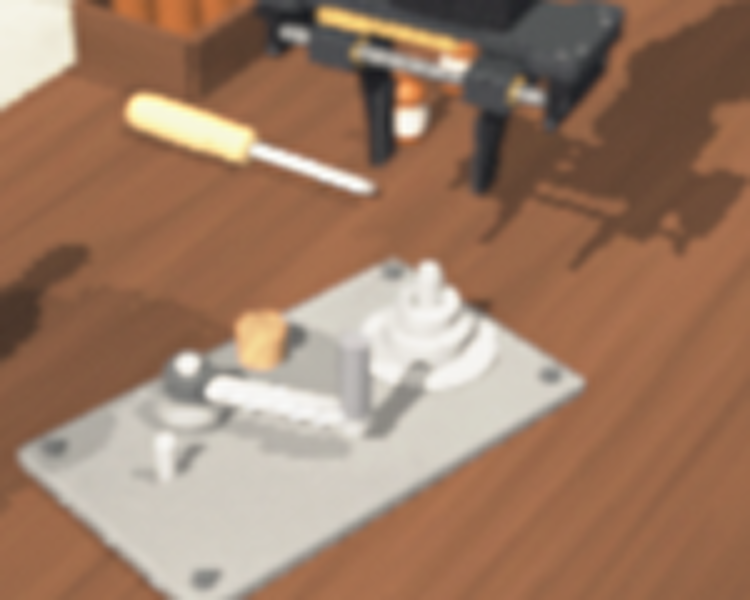

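```bash
python3 - <<'E'
from h import *
W=load('wrist7.npz');S=load('scene7.npz');D=load('side7.npz');S0=load('scene0.npz')
Q=world(W)
q=Q[130:215,215:300].reshape(-1,3)
for lo,hi in [(.031,.037),(.046,.054),(.066,.075)]:
    t=q[(q[:,2]>lo)&(q[:,2]<hi)];print(lo,len(t),np.median(t,0).round(4),((t.min(0)+t.max(0))/2).round(4),(t.max(0)-t.min(0)).round(4))
q=Q[45:90,230:268].reshape(-1,3);t=q[(q[:,2]>.082)&(q[:,2]<.1)];print('roller',len(t),((t.min(0)+t.max(0))/2).round(4),(t.max(0)-t.min(0)).round(4),np.median(t,0))
print('roller ray',plane(W,248,67,.09).round(4)); print(tri([W,D],[(248,67),(180+354/5-.4,140+338/5-.4)]))
print('boss ray',plane(W,368,50,.05).round(4))
# flat arm direction: bottle
hsv=cv2.cvtColor(S0['frame'],cv2.COLOR_RGB2HSV)
P=world(S0);q=P[180:255,350:395].reshape(-1,3);t=q[(q[:,2]>.08)&(q[:,2]<.22)&(q[:,0]<1)];print('bottle',len(t),t.min(0).round(3),t.max(0).round(3),np.median(t,0).round(3))
P=world(load('side0.npz'));q=P[160:235,128:162].reshape(-1,3);t=q[(q[:,2]>.05)&(q[:,2]<.22)];print('bottle side',t.min(0).round(3),t.max(0).round(3),np.median(t,0).round(3))
E
```

```text
0.031 839 [ 0.5232 -0.0044  0.0336] [ 0.5229 -0.0115  0.034 ] [0.0508 0.0511 0.0059]
0.046 648 [ 0.5202 -0.0052  0.0495] [ 0.5221 -0.0094  0.0499] [0.035  0.0347 0.0078]
0.066 210 [ 0.5228 -0.0102  0.0698] [ 0.5228 -0.0111  0.0692] [0.015  0.0141 0.0063]
roller 521 [0.508  0.0907 0.0873] [0.0168 0.0174 0.0095] [0.50798659 0.09064619 0.089769  ]
roller ray [0.5083 0.0901 0.09  ]
(array([0.50894168, 0.09059926, 0.08885996]), [0.0007837967996183783, 0.0007837967996184311])
boss ray [0.6049 0.1159 0.05  ]
bottle 1069 [0.739 0.207 0.08 ] [0.806 0.266 0.213] [0.781 0.227 0.139]
bottle side [0.734 0.214 0.05 ] [0.792 0.279 0.211] [0.754 0.256 0.124]
```

Both collars measure home (tops at 34 and 50 mm). The pivot is about (0.605,0.1165) and the roller about (0.508,0.0906), 0.100 m apart as stated. I'll move over the roller, jaws along its swing tangent.

Emit:
step_arm(motion=[[[0, 0, 7, 0, 0, 0, 55], [0, 0, 14, 0, 5, 0, 55], [0, 0, 21, -2, 15, 0, 55], [0, 0, 28, -4, 30, 0, 55], [0, 0, 35, -6, 45, 0, 55], [0, 0, 42, -8, 60, 0, 55], [0, 0, 49, -10, 75, 0, 55], [0, 0, 56, -12, 90, 0, 55], [0, 0, 63, -15, 98, 0, 55], [0, 0, 70, -15, 101, 0, 55], [0, 0, 77, -15, 101, 0, 55], [0, 0, 84, -15, 101, 0, 55]]])

```text
time_s: 14.25
position: [0.5073, 0.0905, 0.3187]
tcp_rot: [[-0.005, -1.0, 0.006], [0.0, 0.006, 1.0], [-1.0, 0.005, 0.0]]
force: [-0.6, -0.2, -0.4]
opening: 0.633
```

Emit:
step_arm(motion=[[[0, 0, 6, 0, 0, 0, 55], [0, 0, 12, 0, 0, 0, 55], [0, 0, 16, 0, 0, -20, 55], [0, 0, 16, 0, 0, -35, 55], [0, 0, 16, 0, 0, -35, 55], [0, 0, 16, 0, 0, -35, 55]]])

```text
time_s: 14.75
position: [0.5073, 0.09, 0.2838]
tcp_rot: [[-0.005, -0.965, -0.263], [0.0, -0.263, 0.965], [-1.0, 0.005, 0.002]]
force: [-0.1, -0.4, 0.4]
opening: 0.631
```

```bash
python3 - <<'E'
from rig import bot
from h import *
s=bot.read_state();print(s['time_s'],s['position'],s['joint_positions'])
for n in ['wrist']:
  c=bot.capture(n);np.savez(f'{n}8.npz',**c);cv2.imwrite(f'pics/{n}8.png',c['frame'][:,:,::-1])
  print(proj(c,(.508,.0906,.09)))
E
```

```text
14.75 [0.50726404 0.09001181 0.28380787] [-2.38029252e+00  3.25873008e+01  1.03880143e+02  1.22754527e-03
  4.38434098e+01 -1.07622208e+02]
[258.47914581 228.10537841]
```

View pics/wrist8.png

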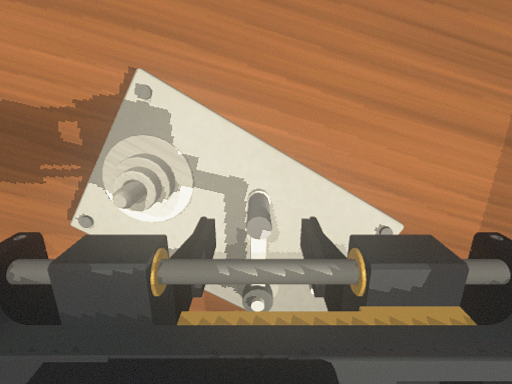

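The roller top is at (259,228), centred between the fingers and matching the projection. Descending to pinch it.

Emit:
step_arm(motion=[[[0, 0, 0, 1, 0, -15, 55], [0, 0, 0, 1, 0, -30, 55], [0, 0, 0, 1, 0, -43, 55], [0, 0, 0, 1, 0, -50, 55], [0, 0, 0, 1, 0, -50, 45], [0, 0, 0, 1, 0, -50, 30], [0, 0, 0, 1, 0, -50, 15], [0, 0, 0, 1, 0, -50, 8], [0, 0, 0, 1, 0, -50, 8], [0, 0, 0, 1, 0, -50, 8], [0, 0, 0, 1, 0, -50, 8], [0, 0, 0, 1, 0, -50, 8]]])

```text
time_s: 15.8
position: [0.5089, 0.0907, 0.2362]
tcp_rot: [[0.0, -0.965, -0.262], [0.002, -0.262, 0.965], [-1.0, -0.001, 0.002]]
force: [-0.0, 4.7, 1.7]
opening: 0.201
```

```bash
python3 - <<'E'
import numpy as np
# arc offsets from measured grip point
from rig import bot
s=bot.read_state();print(s['position'],np.round(s['tcp_rot'],3).tolist(),s['force'],s['opening'])
p=np.array([.6053,.1165]);r=np.array([.508,.0906]);d=r-p
for a in list(range(0,70,6))+[68.75,70]:
    t=-np.radians(a);R=np.array([[np.cos(t),-np.sin(t)],[np.sin(t),np.cos(t)]]);print(a,((p+R@d-r)*1000).round(1))
E
```

```text
[0.50889484 0.09074775 0.23619029] [[0.0, -0.965, -0.262], [0.002, -0.262, 0.965], [-1.0, -0.001, 0.002]] [-0.02977757  4.69918624  1.72204032] 0.20052546270143728
0 [0. 0.]
6 [-2.2 10.3]
12 [-3.3 20.8]
18 [-3.2 31.3]
24 [-2.1 41.8]
30 [ 0.1 52.1]
36 [ 3.4 62.1]
42 [ 7.7 71.8]
48 [12.9 80.9]
54 [19.2 89.4]
60 [26.2 97.2]
66 [ 34.1 104.3]
68.75 [ 37.9 107.2]
70 [ 39.7 108.5]
```

Roller pinched (17.4 mm reading for an 18 mm roller). Swinging along the arc.

Emit:
step_arm(motion=[[[0, 0, -3, -1, 5, 0, 8], [0, 0, -6, -2, 10, 0, 8], [0, 0, -12, -3, 21, 0, 8], [0, 0, -18, -3, 31, 0, 8], [0, 0, -24, -2, 42, 0, 8], [0, 0, -30, 0, 52, 0, 8], [0, 0, -36, 3, 62, 0, 8], [0, 0, -42, 8, 72, 0, 8], [0, 0, -48, 13, 81, 0, 8], [0, 0, -51, 16, 85, 0, 8], [0, 0, -51, 16, 85, 0, 8]]])

```text
time_s: 16.72
position: [0.5245, 0.175, 0.2361]
tcp_rot: [[-0.003, -0.812, 0.583], [-0.002, 0.583, 0.812], [-1.0, 0.001, -0.003]]
force: [-2.8, -5.3, 6.8]
opening: 0.196
```

```bash
python3 - <<'E'
from rig import bot
from h import *
s=bot.read_state();print(s['time_s'],s['position'],s['force'],s['moment'],s['joint_positions'])
for n in ['scene','side']:
  c=bot.capture(n);np.savez(f'{n}9.npz',**c)
  if n=='scene': crop(c,200,120,340,240,5,'pics/s9z.png')
  else: crop(c,160,120,310,240,5,'pics/d9z.png')
p=np.array([.6053,.1165]);d=s['position'][:2]-p;print('r',np.hypot(*d),'swing',194.9-np.degrees(np.arctan2(d[1],d[0])))
E
```

```text
16.7167 [0.52451199 0.17496159 0.23611884] [-2.81683621 -5.27780695  6.83849339] [-0.6304208   0.28153755  0.08997462] [  6.8904487   39.18094276  99.86426708  -0.16152806  41.11351281
 -47.30580364]
r 0.09972191443541652 swing 50.791077841392166
```

View pics/d9z.png

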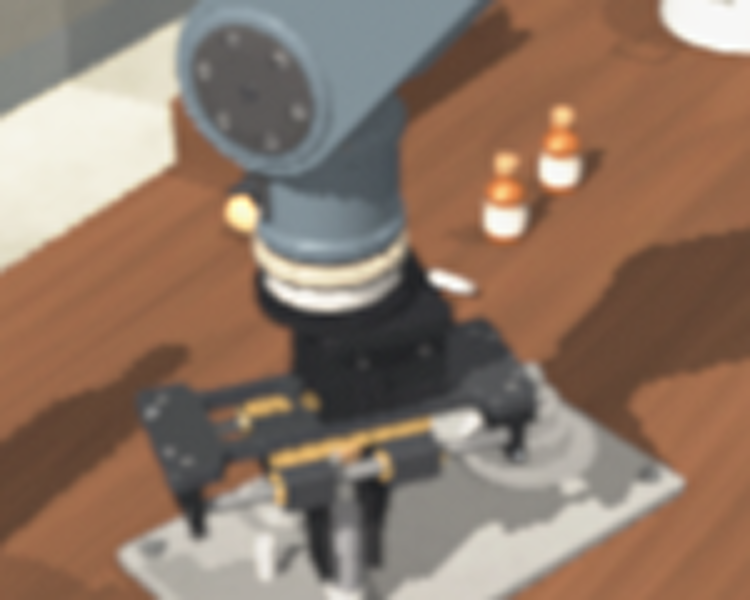

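Emit:
step_arm(motion=[[[0, 0, -5, 5, 7, 0, 8], [0, 0, -10, 11, 13, 0, 8], [0, 0, -14, 17, 18, 0, 8], [0, 0, -15, 18, 19, 0, 8], [0, 0, -15, 18, 19, 0, 8], [0, 0, -15, 18, 19, 0, 8]]])

```text
time_s: 17.32
position: [0.5416, 0.1933, 0.2361]
tcp_rot: [[-0.005, -0.635, 0.773], [-0.003, 0.773, 0.635], [-1.0, 0.001, -0.005]]
force: [-3.7, -3.6, 7.0]
opening: 0.197
```

Emit:
step_arm(motion=[[[0, 0, -2, 2, 2, 0, 8], [0, 0, -3, 4, 3, 0, 8], [0, 0, -3, 4, 3, 0, 8], [0, 0, -3, 4, 3, 0, 8]]])

```text
time_s: 17.65
position: [0.5455, 0.1963, 0.2361]
tcp_rot: [[-0.005, -0.594, 0.805], [-0.002, 0.805, 0.594], [-1.0, 0.001, -0.005]]
force: [-4.5, -3.4, 7.4]
opening: 0.197
```

```bash
python3 - <<'E'
from rig import bot
from h import *
s=bot.read_state();print(s['time_s'],s['position'],s['force'],s['moment'],s['opening'])
p=np.array([.6053,.1165]);d=s['position'][:2]-p;print('r',np.hypot(*d),'swing',194.9-np.degrees(np.arctan2(d[1],d[0])))
E
```

```text
17.65 [0.5454897  0.19634944 0.23613397] [-4.52459513 -3.40192295  7.37905642] [-0.47851047  0.47540052  0.27225225] 0.19680338448329954
r 0.09976574772512387 swing 68.06537889877119
```

Emit:
step_arm(motion=[[[0, 0, -1, 1, 1, 0, 8], [0, 0, -1, 1, 1, 0, 8], [0, 0, -1, 1, 1, 0, 8]]])

```text
time_s: 17.9
position: [0.5466, 0.1972, 0.2361]
tcp_rot: [[-0.005, -0.579, 0.815], [-0.003, 0.815, 0.579], [-1.0, 0.001, -0.005]]
force: [-4.8, -3.8, 6.3]
opening: 0.194
```

Emit:
step_arm(motion=[[[0, 0, -1, 1, 1, 0, 8], [0, 0, -1, 1, 1, 0, 8], [0, 0, -1, 1, 1, 0, 8]]])

```text
time_s: 18.15
position: [0.5477, 0.1982, 0.2361]
tcp_rot: [[-0.004, -0.565, 0.825], [-0.003, 0.825, 0.565], [-1.0, 0.0, -0.005]]
force: [-4.3, -3.7, 6.5]
opening: 0.198
```

Emit:
step_arm(motion=[[[0, 0, -1, 1, 1, 0, 8], [0, 0, -1, 1, 1, 0, 8], [0, 0, -1, 1, 1, 0, 8]]])

```text
time_s: 18.4
position: [0.5483, 0.1985, 0.2361]
tcp_rot: [[-0.006, -0.551, 0.834], [-0.004, 0.834, 0.551], [-1.0, -0.0, -0.007]]
force: [-4.9, -6.4, 8.4]
opening: 0.201
```

Emit:
step_arm(motion=[[[0, 0, -1, 1, 1, 0, 8], [0, 0, -1, 1, 1, 0, 8], [0, 0, -1, 1, 1, 0, 8]]])

```text
time_s: 18.65
position: [0.5488, 0.1988, 0.236]
tcp_rot: [[-0.008, -0.537, 0.843], [-0.006, 0.843, 0.537], [-1.0, -0.001, -0.01]]
force: [-5.5, -9.6, 9.0]
opening: 0.199
```

```bash
python3 - <<'E'
from rig import bot
from h import *
for n in ['scene','side','wrist']:
  c=bot.capture(n);np.savez(f'{n}10.npz',**c)
  if n=='scene': crop(c,210,130,330,230,6,'pics/s10z.png')
  elif n=='side': crop(c,170,160,290,260,6,'pics/d10z.png')
  else: cv2.imwrite('pics/wrist10.png',c['frame'][:,:,::-1])
s=bot.read_state();print(s['time_s'],s['position'],s['force'],s['moment'])
p=np.array([.6053,.1165]);d=s['position'][:2]-p;print('r',np.hypot(*d),'swing',194.9-np.degrees(np.arctan2(d[1],d[0])))
E
```

```text
18.8 [0.54878868 0.19881615 0.23604808] [-5.6929627  -9.18348084  8.74678   ] [-1.48555851  0.80564213  0.34703512]
r 0.09984727873635373 swing 70.42979402679758
```

View pics/d10z.png

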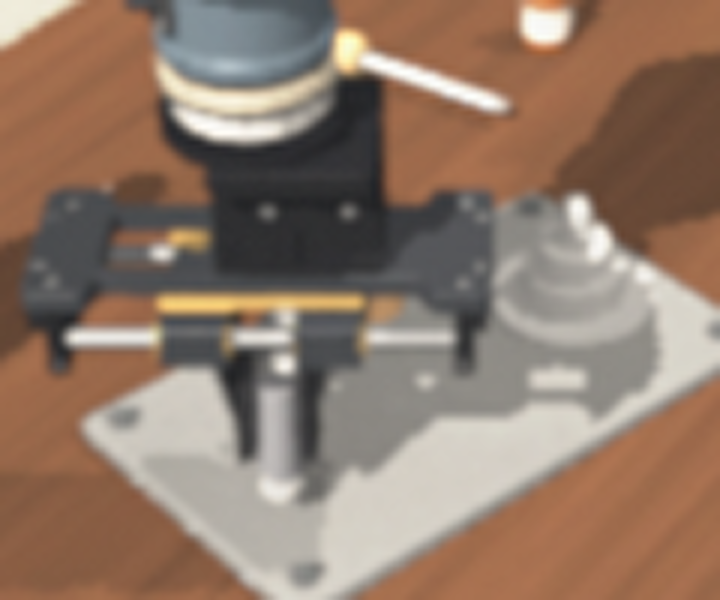

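View pics/s10z.png

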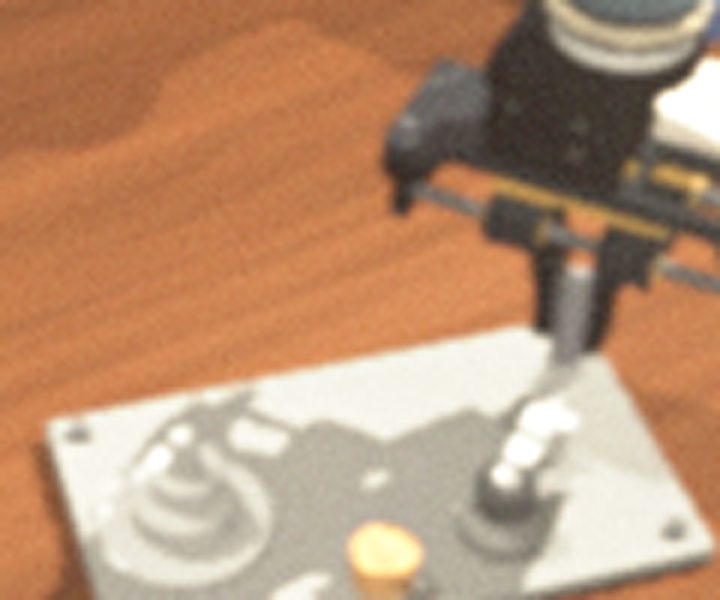

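View pics/wrist10.png

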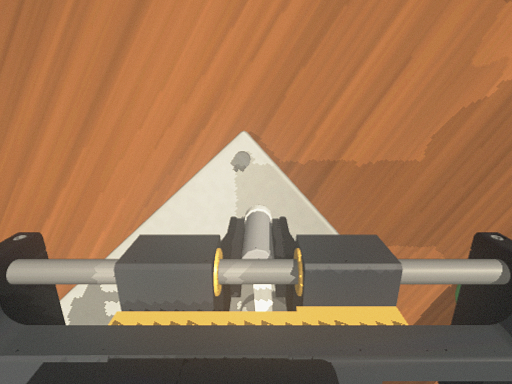

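Emit:
step_arm(motion=[[[0, 0, 0, 1, 1, 0, 8], [0, 0, 0, 2, 1, 0, 8], [0, 0, 0, 2, 1, 0, 8], [0, 0, 0, 2, 1, 0, 8]]])

```text
time_s: 19.13
position: [0.5497, 0.1992, 0.2359]
tcp_rot: [[-0.012, -0.537, 0.843], [-0.008, 0.843, 0.537], [-1.0, 0.0, -0.014]]
force: [-8.0, -12.4, 11.9]
opening: 0.196
```

Emit:
step_arm(motion=[[[0, 0, 0, 0, 0, 0, 8], [0, 0, 0, 0, 0, 0, 8], [0, 0, 0, 0, 0, 0, 8], [0, 0, 0, 0, 0, 0, 8], [0, 0, 0, 0, 0, 0, 8], [0, 0, 0, 0, 0, 0, 8]]])

```text
time_s: 19.63
position: [0.5497, 0.1991, 0.2359]
tcp_rot: [[-0.012, -0.537, 0.843], [-0.008, 0.843, 0.537], [-1.0, 0.0, -0.014]]
force: [-8.8, -12.3, 11.1]
opening: 0.199
```

```bash
python3 - <<'E'
from rig import bot
from h import *
s=bot.read_state();print(s['time_s'],s['position'],s['force'],s['moment'],s['opening'])
D=bot.capture('side');S=bot.capture('scene')
for nm,c,r in [('side',D,(245,185,285,225)),('scene',S,(215,190,265,235))]:
  P=world(c)[r[1]:r[3],r[0]:r[2]].reshape(-1,3)
  for lo,hi in [(.031,.037),(.046,.053)]:
    t=P[(P[:,2]>lo)&(P[:,2]<hi)];print(nm,lo,len(t),t.min(0).round(3),t.max(0).round(3),np.median(t,0).round(3))
p=np.array([.6053,.1165]);d=s['position'][:2]-p;print('r',np.hypot(*d),'swing',194.9-np.degrees(np.arctan2(d[1],d[0])))
cv2.imwrite('pics/scene11.png',S['frame'][:,:,::-1])
E
```

```text
19.6333 [0.54967097 0.19913107 0.23594364] [ -8.76357247 -12.2563781   11.10767811] [-1.97632033  1.18460786  0.16976783] 0.19857972649082703
side 0.031 61 [ 0.499 -0.03   0.031] [0.548 0.017 0.037] [0.511 0.004 0.033]
side 0.046 52 [ 0.505 -0.027  0.046] [0.54  0.011 0.051] [ 0.52  -0.002  0.049]
scene 0.031 92 [ 0.5   -0.035  0.031] [0.55  0.016 0.037] [ 0.536 -0.021  0.034]
scene 0.046 63 [ 0.507 -0.026  0.046] [0.541 0.007 0.053] [ 0.529 -0.014  0.05 ]
r 0.09961165376853026 swing 70.95070512144335
```

View pics/scene11.png

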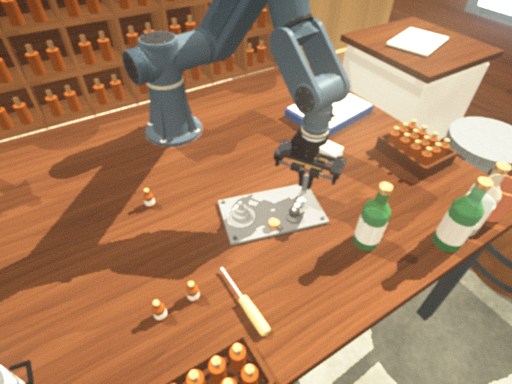

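The arm is firmly on its stop: the last 2 mm pushed gave under 1 mm of travel while the force rose to a steady 15 N sideways. The collars are still home, at 34 and 50 mm. Handing in.

```bash
python3 -c "
from rig import bot
print(bot.hand_in())"
```

```text
the job is handed in; nothing more can be done
None
```

I threaded the wide collar and then the narrow collar down the spindle. I then pinched the tension arm's roller, swung it to its stop and handed in at about 19.7 s with the gripper still holding it.

- **Collars:** Just before hand-in, both outside cameras put the collar tops at about 34 mm and 50 mm, the values for fully home. I felt no contact force while threading either one.
- **Stop:** I measured the swing as about 70.9° against a nominal 68.75° (1.2 rad). I put the extra 2° down to measurement error in the pivot position and flex in the gripper. The sign that it had reached the stop was the sideways push rising from about 6 N to a steady 15 N while the arm almost stopped moving. The gripper reading (17.3 mm) fits a firm hold on the 18 mm roller.
- **Checks that disagreed:**
  - Height triangulated from two wrist-camera positions was unreliable for the wide collar: 5–7 mm instead of 18 mm. I relied on the depth readings and the outside cameras for heights instead.
  - Before the stop, the measured spring force was about 6 N, lower than the stated 8.5 N or so near the stop.
- **Bystanders:** I did not touch the vials, bung, bottle, label pack or screwdriver. They look undisturbed in the last picture, though I did not re-measure their positions.

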